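# Put the bench shaker in third gear

### The job

The gear lever of the bench shaker stands in the left-hand lane of its H gate. Push it by its ball knob with shut fingers, without gripping it or forcing it: bring it level with the cross channel, slide it across to the right-hand end, then push it forward, away from you, fully home into the third far slot (the one with three pips). Leave it there and do not disturb the bottle, the tip box or the jar.

Things in the scene. Friction and masses are not known exactly. Their poses are not given: they have to be found in the camera images.
- gate (a point): centre of the top face of the shaker's dark steel gate plate (92 x 92 mm), 100 mm above the bench. x points forward (away from the operator), y to the operator's left, z up; the shaker is fixed. Three lanes along x, 14 mm wide, at y = +24 (first, left), 0 (second), -24 mm (third, right), are joined by one cross channel along y at x = 0, 16 mm wide. Lanes end at x = +-31 mm.
- slot3 (a point): point on the gate plate's top at the closed far end of the third (right-hand) lane, 31 mm forward and 24 mm right of the gate point; axes as the gate's. Three small white pips lie just beyond it on the plate (one and two pips beyond the other far slots).
- platform (a point): centre of the top of the shaker's low aluminium platform, 155 mm forward of the gate point and 22 mm higher; 150 x 280 mm (x, y of the gate), side rims 12 mm higher. The white deck round the gate lies 2 mm below the gate plate, 320 x 320 mm under all; a small grey knob (r 17, 14 mm high) stands on it 105 mm right of the gate, a flat dark display on the left.
- lever: gear lever: black ball knob, 40 mm diameter, on a steel stem of 10 mm. Origin: centre of the ball; z points up along the stem. It leans about a pivot 75 mm below the gate point, 160 mm from the ball's centre (ball 85 mm above the plate when upright). Friction alone (2 to 3 N at the ball) keeps it where it is left; the gate's edges guide and stop the stem.
- gear_side (a joint): sideways lean of the lever, rad: about -0.33 in the first (left) lane, 0 in the second, +0.33 in the third (right); stops at +-0.35; positive leans to the gate's -y. It can change much only in the cross channel. The ball moves about 52 mm each way.
- gear_fore (a joint): fore-and-aft lean of the lever (inner axis, carried by the sideways one), rad: 0 in the cross channel (play about +-0.04), +0.32 at the end of the far slots, -0.32 at the end of the near slots; positive leans to the gate's +x. The ball moves about 50 mm each way. Starts anywhere along the left lane.
- bottle: capped glass bottle, 64 mm diameter, 150 mm tall, standing on the bench left of the shaker; origin at the centre of its underside. To be left alone.
- tipbox: box of pipette tips, 85 x 120 x 65 mm, on the bench right of the shaker; origin at the centre of its underside. To be left alone.
- jar: amber jar with cap, 48 mm diameter, 55 mm tall, on the shaker's platform; origin at the centre of its underside. To be left alone.

How it is judged:
By the outcome, as a careful person would: the job done as asked, in the order asked, and still so for the second after the job is handed in, with the robot touching nothing.
It also fails if it takes over 72 s, if anything falls off the work surface, if the arm or the gripper's body presses on something with over 40 N, if the wrist force passes 120 N, or if a joint passes its speed limit or range.

### The arm

A 6-joint arm with a two-finger parallel gripper is mounted at the origin on the work surface. World frame = base frame: x ahead of the robot, y to its left, z up, the work surface at z = 0. Lengths are in m, angles in rad, forces in N, time in s.
With the tool pointing down it reaches from about 0.425 to 0.925 m from the base axis. Payload 12.5 kg.
Tool frame: the origin (TCP) lies between the finger pads; the fingertips stand 14 mm ahead of it and the grasp point (between the pads) lies 5 mm behind it (robot.tip_extent is the distance from the TCP to the fingertips, in m); z points along the fingers, y is the line along which they close (so a half turn about z gives the same grasp; the last joint's range is limited). The gripper opens to 85 mm and grips with 20 to 120 N. Pads are 22 mm wide; open, the fingers measure 114 mm over their backs; the gripper's body (76 mm by 85 mm) begins 54 mm behind the grasp point. The pads swing forward as they close: fully open they stand 13 mm farther back than shut.
Start: joints at [-1.229, 0.491, 1.559, -0, 1.092, -0.106], TCP at [0.271, -0.563, 0.207] pointing down, gripper open.
Joint ranges: [-3.1, 3.1], [-0.84, 2.19], [0.05, 2.79], [-1.13, 4.28], [0.06, 2.93], [-2.69, 2.69]. Speed limits (rad/s): [2.22, 2.22, 2.79, 3.14, 3.14, 3.14].

### API

Orientations are given as a unit quaternion [x, y, z, w].
In Python, from workcell import robot, imaging, boxes_of, cut_out gives the robot as it stands.
- The arm moves only by the tool play_rows, never from a script. Its argument "plan" is a list of rows, each an object with "linear": the shift along the tool's x, y, z in mm, a list of three; "roll": the turn about the tool's z in degrees. A call has 1 to 12 rows; each row is the pose to reach, as a shift and turn from the pose commanded when the call began, along the tool's axes at that moment; what a row does not reach only later rows make up. A row lasts 1/8 s, in which the tool goes at most 62.5 mm and 10.7 degrees, less where a joint would pass 70% of its speed; a pose out of reach is approached as far as the arm can. A call with a gripper value outside its range is refused whole. "hand" is the opening, from 0 (shut) to 1 (fully open), set as the call begins (left out, the last holds). The fingers move at their own pace and stop on an object; "grip_force" is the grip in N (left out, the last holds). Time passes only in rows, so rows that repeat a pose let the fingers close. It gives the time, the measured TCP pose, the force, the opening and the grip force at its end, in the units of the state.
- robot.get_state(): the state, without advancing time (a new reading comes with each control period).
- imaging.camera(name): name is "scene" or "top"; returns the picture (420x560x3 uint8, blue, green, red); there is no depth.
- imaging.get_calibration(name): a dict with "fx", "fy", "cx", "cy" (pixels), "distortion" ([k1, k2, p1, p2, k3] as OpenCV has them; the pictures are not rectified), "world_to_cam" (4x4, takes a point from world to camera coordinates). Camera axes: x right, y down, z forward; pixel columns grow to the right and rows downward; lengths in m; the calibration is good to about 2 mm. A picture is of the moment at which its call begins. get_calibration takes no time and is no camera call.
- robot.hand_in(): hands the job in; it is judged then, once.
Trained networks look in the newest picture that a camera, given by its name, has taken for a name from the list of things; names that differ only in an ending like _2 or _b are one class to them, and where a whole thing is asked for, a point or a joint stands for the part that bears it (a point fixed in the world has none). Each returns a list of dicts, best first, with "score" (0 to 1); they miss things now and then, are a little off and sometimes report something else, mostly with a low value. They report only what shows in the picture. A call takes as long as a camera call.
- boxes_of(camera, target): "pixel" ([column, row] in pixels, amid what is visible of it).
- cut_out(camera, target): "pixels" (420x560 bool, what is visible of it) and "pixel" ([column, row] in pixels, amid what is visible of it).
The state is a dict: "clock": time; "joint_positions": joint angles; "dq": joint speeds; "joint_efforts": joint torques, N m; "position": TCP position; "ee_rot": TCP orientation; "ft_force": force on the tool from outside, world axes, zero at the start; "wrist_torque": the same for the moment, N m; "opening": finger opening in m; "finger_force": force on a finger pad.
Only numpy, scipy, OpenCV 4.12 (cv2) and the standard library are available. Lean on these libraries where they do the work, as an engineer would, in place of code of your own. Each camera call takes 0.05 s, during which the arm holds its last target. There are 200 camera calls.

## Working session

There is one attempt and no reset: what is moved stays moved. The work goes in short steps, Python scripts to look and compute and a tool call to move; the robot and the scene stay as the last step left them, time stands still between calls to the robot, and variables do not carry over. Pictures are saved under pics/ and viewed, at most 10 in all, crops included, and the job is handed in when it is done.

Besides the shell and the picture viewer there is one more tool, called after "Request:" by a JSON object that holds its "fn" and its "kwargs", one argument or row to a line. play_rows: Moves the arm, as the interface text tells. Its arguments: {"type":"object","properties":{"plan":{"type":"array","items":{"type":"object","properties":{"linear":{"type":"array","items":{"type":"number"}},"roll":{"type":"number"}}}},"hand":{"type":"number"},"grip_force":{"type":"number"}},"required":["plan"]}

```bash
mkdir -p pics; cat > h.py <<'E'
from workcell import robot, imaging, boxes_of, cut_out
import numpy as np, cv2
def ray(cam,px):
    c=imaging.get_calibration(cam);K=np.array([[c['fx'],0,c['cx']],[0,c['fy'],c['cy']],[0,0,1.]])
    T=np.array(c['world_to_cam']);u=cv2.undistortPoints(np.array([[px]],float),K,np.array(c['distortion'],float))[0,0]
    R=T[:3,:3];o=-R.T@T[:3,3];d=R.T@np.array([u[0],u[1],1]);return o,d/np.linalg.norm(d)
def tri(p1,p2):
    A=np.zeros((3,3));b=np.zeros(3)
    for cam,p in (('scene',p1),('top',p2)):
        o,d=ray(cam,p);M=np.eye(3)-np.outer(d,d);A+=M;b+=M@o
    x=np.linalg.solve(A,b)
    return x,[float(np.linalg.norm(np.cross(x-ray(c,p)[0],ray(c,p)[1]))) for c,p in (('scene',p1),('top',p2))]
def atz(cam,p,z):
    o,d=ray(cam,p);return o+d*(z-o[2])/d[2]
def proj(cam,X):
    c=imaging.get_calibration(cam);K=np.array([[c['fx'],0,c['cx']],[0,c['fy'],c['cy']],[0,0,1.]]);T=np.array(c['world_to_cam'])
    return cv2.projectPoints(np.array(X,float).reshape(-1,3),cv2.Rodrigues(T[:3,:3])[0],T[:3,3],K,np.array(c['distortion'],float))[0][:,0]
E
python3 - <<'E'
from h import *
a=imaging.camera('scene');b=imaging.camera('top')
cv2.imwrite('pics/s0.png',a);cv2.imwrite('pics/t0.png',b)
for n in ['gate','slot3','platform','lever','bottle','tipbox','jar']:
    p=[]
    for c in ('scene','top'):
        r=boxes_of(c,n); p.append(r[0]['pixel'] if r else None); print(n,c,[(np.round(q['pixel']).tolist(),round(q['score'],2)) for q in r[:3]])
    if None not in p: print('   ',*tri(*p))
s=robot.get_state();print(s['position'],s['ee_rot'],s['clock'],robot.tip_extent)
E
```

```text
gate scene [([284.0, 242.0], 0.73)]
gate top [([298.0, 239.0], 0.79), ([274.0, 249.0], 0.65)]
    [ 0.6103688  -0.01604795  0.02201822] [0.0018912297725848987, 0.001891229772584852]
slot3 scene [([285.0, 241.0], 0.9)]
slot3 top [([303.0, 237.0], 0.94)]
    [ 0.61086896 -0.02172322  0.02310864] [0.006378050717626032, 0.006378050717626018]
platform scene [([281.0, 235.0], 0.86)]
platform top [([300.0, 235.0], 0.84)]
    [ 0.61750493 -0.02166747  0.04600354] [0.002808859673673424, 0.002808859673673561]
lever scene [([302.0, 192.0], 0.61)]
lever top [([276.0, 251.0], 0.89)]
    [0.57270253 0.02608696 0.16768632] [0.006396856362181064, 0.006396856362181092]
bottle scene [([365.0, 253.0], 0.67)]
bottle top [([194.0, 230.0], 0.83), ([419.0, 235.0], 0.48)]
    [0.62602764 0.21518269 0.05778574] [0.0036763349583965863, 0.003676334958396582]
tipbox scene [([196.0, 215.0], 0.56)]
tipbox top [([419.0, 235.0], 0.69)]
    [ 0.61692181 -0.29068476  0.04688715] [0.00014689782140395142, 0.00014689782140400937]
jar scene [([264.0, 215.0], 0.65)]
jar top [([314.0, 196.0], 0.94)]
    [ 0.68739026 -0.04425564  0.14648696] [0.0005246404326464535, 0.0005246404326464873]
[ 0.27063876 -0.56339488  0.20704149] [9.75036890e-01 2.22042919e-01 1.37205718e-05 7.18136736e-05] 0.8 0.014
```

View pics/s0.png

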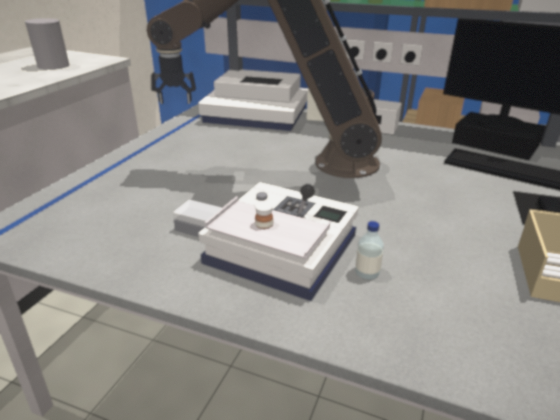

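View pics/t0.png

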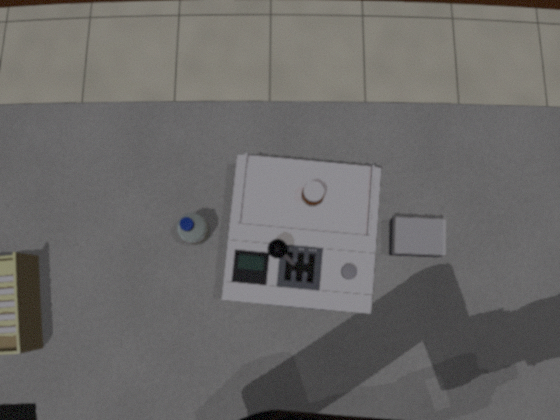

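The scene picture shows the black ball at about (307,190) and the gate at (294,207). In the top picture the gate plate is around (300,267) and the ball is at (278,248), in the far part of the left lane. The jar is at (314,192). I'll enlarge both views around the gate.

```bash
python3 - <<'E'
from h import *
a=cv2.imread('pics/s0.png');b=cv2.imread('pics/t0.png')
A=cv2.resize(a[175:225,255:355],None,fx=8,fy=6,interpolation=cv2.INTER_CUBIC)
B=cv2.resize(b[232:297,262:362],None,fx=8,fy=8,interpolation=cv2.INTER_CUBIC)[:]
B=cv2.resize(b[232:297,230:360],None,fx=6,fy=6,interpolation=cv2.INTER_CUBIC)
cv2.imwrite('pics/cs.png',A);cv2.imwrite('pics/ct.png',B)
for c in ('scene','top'):
    r=cut_out(c,'lever')
    for q in r[:2]:
        m=np.array(q['pixels']);ys,xs=np.nonzero(m);print(c,q['score'],q['pixel'],m.sum(),xs.min(),xs.max(),ys.min(),ys.max())
E
```

```text
scene 0.71 [304.4, 192.0] 246 299 314 183 211
scene 0.53 [286.0, 240.1] 12333 198 358 182 301
top 0.67 [281.5, 249.4] 327 268 290 239 262
```

View pics/cs.png

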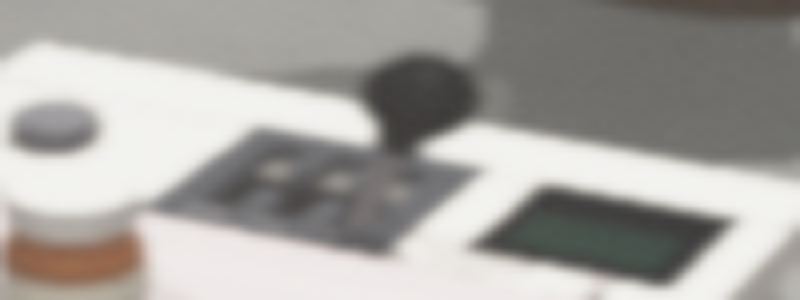

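View pics/ct.png

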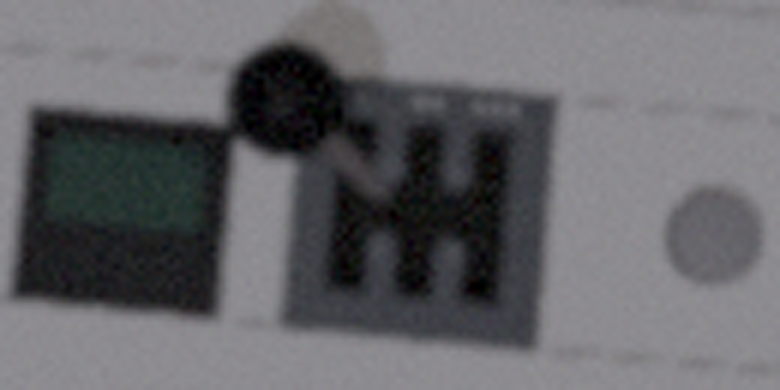

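The crops show the ball centred at about (307.4,190.7) in scene and (277.6,248.3) in top. In top the plate corners are TR (557,97), BR (537,347) and BL (283,323) in crop pixels, so the ball is in the far left lane.

```bash
python3 - <<'E'
from h import *
f=lambda p:[(p[0]+.5)/6-.5+230,(p[1]+.5)/6-.5+232]
C=[f((557,97)),f((537,347)),f((283,323))]
W=[atz('top',p,.100) for p in C]; print(np.round(W,4))
print(np.linalg.norm(W[0]-W[1]),np.linalg.norm(W[1]-W[2]))
x=W[0]-W[1]; y=W[2]-W[1]; print('yaw deg',np.degrees([np.arctan2(x[1],x[0]),np.arctan2(-y[0],y[1])]))
g=(W[0]+W[2])/2; yaw=np.mean([np.arctan2(x[1],x[0]),np.arctan2(-y[0],y[1])]);print('gate',g,yaw)
sc=(322/8+255-.5,188/6+175-.5); print('gate tri',tri(sc,f((420,210))))
b=tri((307.1,190.4),f((286,98)));print('ball',b)
ex=np.array([np.cos(yaw),np.sin(yaw),0]);ey=np.array([-ex[1],ex[0],0]);ez=np.array([0,0,1.])
d=b[0]-g;print('ball in gate',d@ex,d@ey,d[2])
def ball(s,fo):
    v=np.array([np.sin(fo),0,np.cos(fo)])*.16
    v=np.array([v[0],-v[2]*np.sin(s),v[2]*np.cos(s)]);return g+v[0]*ex+v[1]*ey+(v[2]-.075)*ez
for s,fo in((-.33,.1),(-.33,.2),(-.33,.25),(-.33,.32),(-.33,0),(0,0),(.33,0),(.33,.32)):
    B=ball(s,fo);print(s,fo,np.round(B,4),np.round(B-g,3),proj('top',B)[0].round(1),proj('scene',B)[0].round(1))
for n,p in (('jar',(314,186)),):print(atz('top',p,.177))
E
```

```text
[[ 0.5828 -0.0658  0.1   ]
 [ 0.4938 -0.0583  0.1   ]
 [ 0.502   0.032   0.1   ]]
0.08936840760850916 0.0906219412528841
yaw deg [-4.81101799 -5.21370773]
gate [ 0.54243291 -0.01688791  0.1       ] -0.08748223517857029
gate tri (array([ 0.54165119, -0.01477317,  0.10088469]), [0.0019475088612407726, 0.0019475088612407945])
ball (array([0.5758741 , 0.0317351 , 0.17689994]), [0.0012056890794831662, 0.001205689079483234])
ball in gate 0.029065077577141534 0.05135885073595111 0.07689993744204421
-0.33 0.1 [0.5629 0.0331 0.1756] [0.02  0.05  0.076] [276.  254.6] [308.7 188.7]
-0.33 0.2 [0.5785 0.031  0.1733] [0.036 0.048 0.073] [277.1 246.9] [306.  191.9]
-0.33 0.25 [0.5863 0.0297 0.1717] [0.044 0.047 0.072] [277.7 243.2] [304.5 193.7]
-0.33 0.32 [0.5969 0.0277 0.1687] [0.054 0.045 0.069] [278.7 238.1] [302.5 196.4]
-0.33 0 [0.547  0.0348 0.1764] [0.005 0.052 0.076] [275.1 262.5] [311.2 186. ]
0 0 [ 0.5424 -0.0169  0.185 ] [0.    0.    0.085] [301.  264.7] [293.9 179.1]
0.33 0 [ 0.5379 -0.0685  0.1764] [-0.005 -0.052  0.076] [326.7 267.2] [277.  177.9]
0.33 0.32 [ 0.5883 -0.0703  0.1687] [ 0.046 -0.053  0.069] [327.1 242.5] [269.3 188.1]
[ 0.70300602 -0.04370768  0.177     ]
```

Request:
{"fn": "play_rows", "kwargs": {
  "plan": [
    {"linear":[0,0,-40],"roll":0},
    {"linear":[10,-7,-90],"roll":3},
    {"linear":[40,-27,-100],"roll":6},
    {"linear":[80,-54,-100],"roll":9},
    {"linear":[120,-80,-100],"roll":12},
    {"linear":[160,-107,-100],"roll":15},
    {"linear":[200,-134,-100],"roll":18},
    {"linear":[240,-161,-100],"roll":21},
    {"linear":[280,-188,-100],"roll":24},
    {"linear":[320,-215,-100],"roll":27},
    {"linear":[350,-235,-100],"roll":30.7},
    {"linear":[360,-241,-100],"roll":30.7}
  ],
  "hand": 0
}}

```text
clock: 2.4
position: [0.4914, -0.1888, 0.3071]
ee_rot: [0.999, -0.043, 0.0, 0.0]
ft_force: [-0.5, -0.5, 0.2]
opening: 0.0002
finger_force: 0.0
```

Request:
{"fn": "play_rows", "kwargs": {
  "plan": [
    {"linear":[18,-38,0],"roll":0},
    {"linear":[36,-76,0],"roll":0},
    {"linear":[54,-114,0],"roll":0},
    {"linear":[72,-152,0],"roll":0},
    {"linear":[90,-190,0],"roll":0},
    {"linear":[103,-216,0],"roll":0},
    {"linear":[108,-227,10],"roll":0},
    {"linear":[108,-227,40],"roll":0},
    {"linear":[108,-227,60],"roll":0},
    {"linear":[108,-227,60],"roll":0}
  ]
}}

```text
clock: 3.65
position: [0.6174, 0.0253, 0.2453]
ee_rot: [0.999, -0.044, -0.002, 0.0]
ft_force: [0.2, -0.6, 0.3]
opening: -0.0006
finger_force: 0.0
```

```bash
python3 - <<'E'
from h import *
b=imaging.camera('top');a=imaging.camera('scene')
A=cv2.resize(a[120:270,200:400],None,fx=4,fy=4,interpolation=cv2.INTER_CUBIC)
cv2.imwrite('pics/s1.png',A)
s=robot.get_state();print(s['position'],s['ft_force'],s['clock'])
E
```

```text
[0.61841594 0.0255748  0.24743364] [-0.13222535 -0.8051135   0.34303741] 3.75
```

View pics/s1.png

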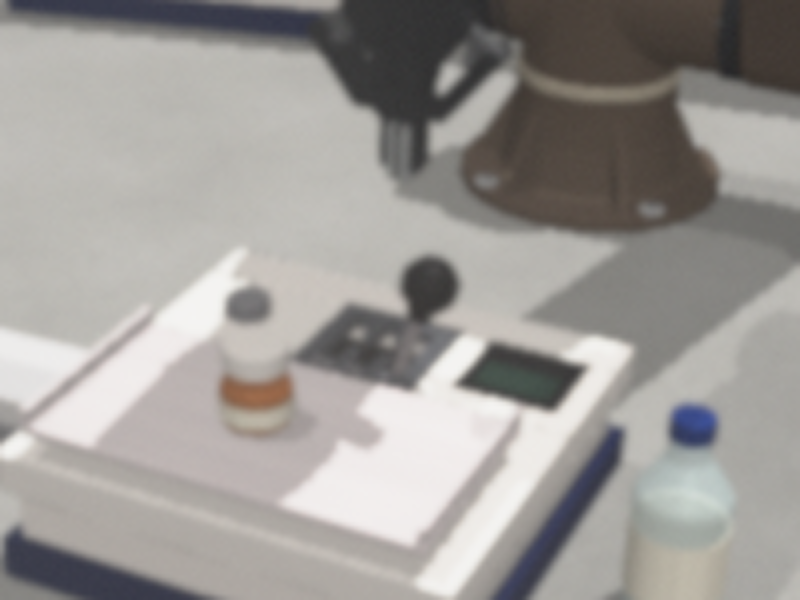

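The fingers hang just beyond the ball, and the ball is still at scene (307.5,191). The fingertips show at (301,162), and I'll check that projection against the known TCP while descending.

Request:
{"fn": "play_rows", "kwargs": {
  "plan": [
    {"linear":[0,-3,25],"roll":0},
    {"linear":[0,-3,50],"roll":0},
    {"linear":[0,-3,68],"roll":0},
    {"linear":[0,-3,73],"roll":0},
    {"linear":[0,-3,73],"roll":0}
  ]
}}

```text
clock: 4.38
position: [0.6189, 0.0291, 0.1748]
ee_rot: [0.999, -0.044, 0.001, 0.0]
ft_force: [0.7, -0.5, 0.0]
opening: -0.0002
finger_force: 0.0
```

```bash
cat > look.py <<'E'
from h import *
import sys
a=imaging.camera('scene');b=imaging.camera('top')
n=sys.argv[1]
A=cv2.resize(a[150:230,240:340],None,fx=4,fy=4,interpolation=cv2.INTER_CUBIC);B=cv2.resize(b[225:305,255:355],None,fx=4,fy=4,interpolation=cv2.INTER_CUBIC)
cv2.imwrite('pics/%s.png'%n,np.hstack([A,B]))
g=np.array([.5423,-.0162,.1]);yaw=-.0875;ex=np.array([np.cos(yaw),np.sin(yaw),0]);ey=np.array([-ex[1],ex[0],0])
s=robot.get_state();d=s['position']-g;print('tool in gate mm',np.round(1e3*np.array([d@ex,d@ey,d[2]]),1),s['ft_force'],s['clock'])
E
python3 look.py d1; python3 -c "
from h import *
print(proj('scene',[.6184,.0256,.233]))"
```

```text
tool in gate mm [72.5 51.9 75.1] [-0.23145087  0.11841624  0.50010885] 4.475
[[299.56163089 177.68164638]]
```

View pics/d1.png

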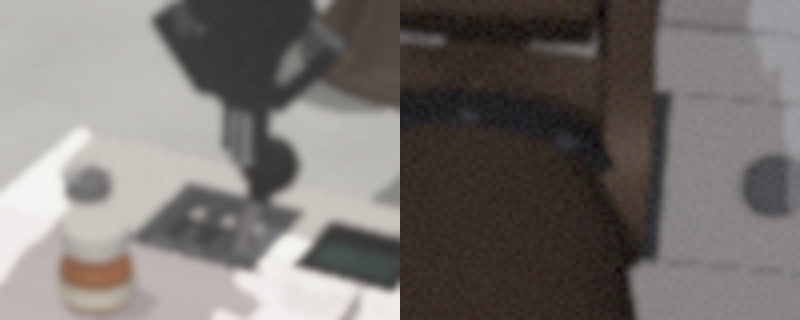

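```bash
python3 -c "
from h import *
print(proj('scene',[[.6184,.0256,.160],[.6184,.0256,.233]]),proj('top',[.6184,.0256,.160]))"
```

```text
[[298.77897197 202.8951387 ]
 [299.56163089 177.68164638]] [[279.87904357 228.00463609]]
```

```bash
python3 - <<'E'
from h import *
for z in (.18,.193,.206,.22,.24):
  print(z,[proj(c,[[.2706+k*.433,-.5634-k*.9014,z] for k in (-.05,.05)]).round(0).tolist() for c in ('scene','top')])
a=cv2.imread('pics/s0.png');c=cv2.imread('pics/t0.png')
cv2.imwrite('pics/g0.png',cv2.resize(a[40:120,120:220],None,fx=6,fy=6,interpolation=cv2.INTER_CUBIC))
print(imaging.get_calibration('scene')['world_to_cam'])
E
```

```text
0.18 [[[191.0, 121.0], [162.0, 121.0]], [[547.0, 407.0], [586.0, 384.0]]]
0.193 [[[191.0, 117.0], [162.0, 118.0]], [[549.0, 409.0], [589.0, 385.0]]]
0.206 [[[190.0, 114.0], [161.0, 114.0]], [[552.0, 410.0], [593.0, 386.0]]]
0.22 [[[190.0, 110.0], [161.0, 110.0]], [[556.0, 411.0], [596.0, 387.0]]]
0.24 [[[189.0, 104.0], [160.0, 105.0]], [[561.0, 413.0], [602.0, 388.0]]]
[[-0.36928973  0.92926609  0.00946696  0.24384352]
 [ 0.4693432   0.19528969 -0.86114975 -0.17037627]
 [-0.80208607 -0.3135705  -0.5082632   1.78264179]
 [ 0.          0.          0.          1.        ]]
```

View pics/g0.png

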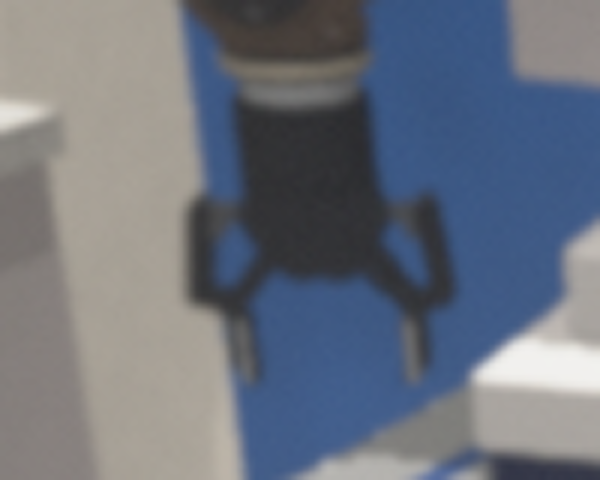

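The fingertips appear about 10–13 px above where the stated TCP would put them, both here and in the start picture, at (161,104) and (189,104). That is about 37 mm higher. The columns agree, so it looks like a height offset. I'll go 30 mm lower, which is safe in either case, and check.

Request:
{"fn": "play_rows", "kwargs": {
  "plan": [
    {"linear":[0,0,8],"roll":0},
    {"linear":[0,0,16],"roll":0},
    {"linear":[0,0,24],"roll":0},
    {"linear":[0,0,30],"roll":0},
    {"linear":[0,0,30],"roll":0}
  ]
}}

```text
clock: 5.1
position: [0.6184, 0.0294, 0.1433]
ee_rot: [0.999, -0.044, -0.001, 0.0]
ft_force: [0.0, 0.3, 0.3]
opening: 0.0002
finger_force: 0.0
```

```bash
python3 look.py d2;python3 - <<'E'
from h import *
print(proj('scene',[[.618,.029,z] for z in (.13,.15,.167,.18)]).round(1).tolist(), proj('scene',[0,0,0]),proj('scene',[0.085,0.0,0]))
E
```

```text
tool in gate mm [72.1 52.  44. ] [ 0.14786297 -0.58773763 -0.3155688 ] 5.2
[[299.7, 213.0], [300.0, 206.4], [300.1, 200.7], [300.3, 196.3]] [[346.35606535 163.63975914]] [[340.37801847 172.66475117]]
```

View pics/d2.png

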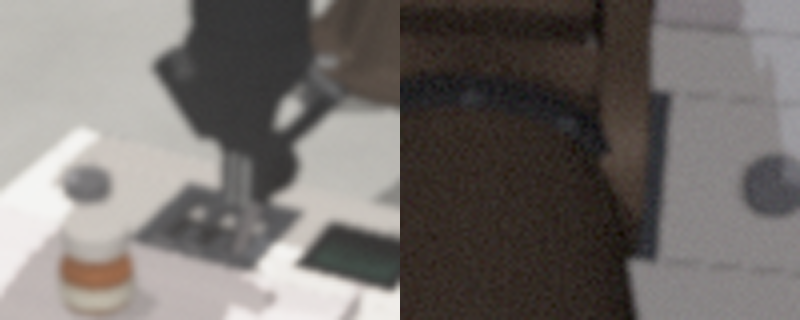

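The fingertip is now at scene (299,201), which matches z ≈ 0.167 m, so the true tip sits about 37 mm above the reported one. The finger hides the left edge of the ball, so it is in front (far side). I'll lower it a bit more and approach gently.

Request:
{"fn": "play_rows", "kwargs": {
  "plan": [
    {"linear":[0,0,6],"roll":0},
    {"linear":[-4,0,6],"roll":0},
    {"linear":[-8,0,6],"roll":0},
    {"linear":[-11,0,6],"roll":0},
    {"linear":[-14,0,6],"roll":0},
    {"linear":[-17,0,6],"roll":0},
    {"linear":[-20,0,6],"roll":0}
  ]
}}

```text
clock: 6.08
position: [0.5989, 0.0311, 0.1383]
ee_rot: [0.999, -0.044, 0.001, 0.0]
ft_force: [1.9, 0.7, 3.4]
opening: -0.0003
finger_force: 1.5
```

```bash
python3 look.py d3
```

```text
tool in gate mm [51.9 52.  38.2] [2.19337805 0.04492211 0.87990082] 6.175
```

View pics/d3.png

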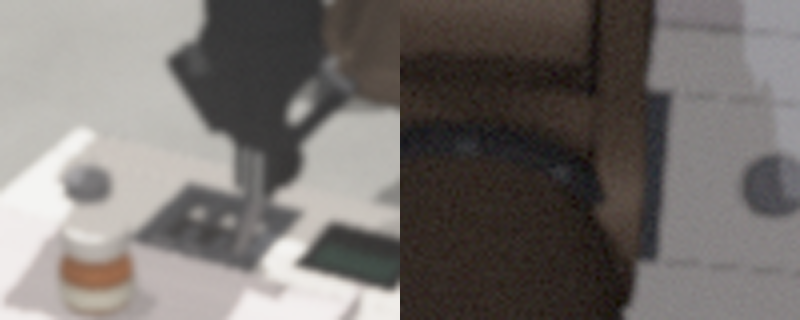

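The fingers are now against the ball's far side: the force is about 2 N along x, matching the stated friction, and the ball has barely moved in scene. I'll continue back to the cross channel.

Request:
{"fn": "play_rows", "kwargs": {
  "plan": [
    {"linear":[-3,0,0],"roll":0},
    {"linear":[-6,0,0],"roll":0},
    {"linear":[-9,0,0],"roll":0},
    {"linear":[-12,0,0],"roll":0},
    {"linear":[-15,0,0],"roll":0},
    {"linear":[-18,0,0],"roll":0},
    {"linear":[-20,0,0],"roll":0},
    {"linear":[-20,0,0],"roll":0}
  ]
}}

```text
clock: 7.18
position: [0.5786, 0.0328, 0.138]
ee_rot: [0.999, -0.044, -0.0, 0.0]
ft_force: [2.6, 0.4, 0.8]
opening: 0.0001
finger_force: 1.0
```

Request:
{"fn": "play_rows", "kwargs": {
  "plan": [
    {"linear":[10,0,0],"roll":0},
    {"linear":[30,0,0],"roll":0},
    {"linear":[35,0,-30],"roll":0},
    {"linear":[35,0,-80],"roll":0},
    {"linear":[30,-10,-100],"roll":0},
    {"linear":[0,-35,-100],"roll":0},
    {"linear":[-25,-55,-100],"roll":0},
    {"linear":[-31,-60,-100],"roll":0},
    {"linear":[-31,-60,-100],"roll":0}
  ]
}}

```text
clock: 8.3
position: [0.5536, 0.0953, 0.238]
ee_rot: [0.999, -0.044, -0.0, 0.0]
ft_force: [0.5, -0.3, 0.5]
opening: -0.0
finger_force: 0.0
```

```bash
cat > bl.py <<'E'
from h import *
# fit (side,fore) of ball from dark blob near prediction; and network
g=np.array([.5423,-.0162,.1]);yaw=-.0875;ex=np.array([np.cos(yaw),np.sin(yaw),0]);ey=np.array([-ex[1],ex[0],0]);ez=np.array([0,0,1.])
def ball(s,fo):
    return g+.16*np.sin(fo)*ex-.16*np.cos(fo)*np.sin(s)*ey+(.16*np.cos(fo)*np.cos(s)-.075)*ez
from scipy.optimize import least_squares
s=robot.get_state();d=s['position']-g;print('tool in gate',np.round(1e3*np.array([d@ex,d@ey,d[2]]),1),s['ft_force'].round(1),s['clock'])
a=imaging.camera('scene');b=imaging.camera('top')
for c,im in (('scene',a),('top',b)):
    for q in cut_out(c,'lever')[:1]:
        m=np.array(q['pixels']).astype(bool)
        dk=(m&(im.max(2)<(75 if c=='scene' else 45))).astype(np.uint8)
        ys,xs=np.nonzero(dk)
        if len(xs)<20: print(c,'few',len(xs),q['score']);continue
        # centre of largest inscribed disc
        (cx,cy),r=cv2.minEnclosingCircle(np.c_[xs,ys].astype(np.float32))
        dt=cv2.distanceTransform(cv2.copyMakeBorder(dk,1,1,1,1,0),cv2.DIST_L2,5);w=np.argwhere(dt>dt.max()-.7).mean(0)-1
        p=w[::-1];print(c,round(q['score'],2),m.sum(),dk.sum(),'disc',p.round(1),round(dt.max(),1),'box',xs.min(),xs.max(),ys.min(),ys.max(),
          'fit s,f',least_squares(lambda v:proj(c,ball(*v))[0]-p,[0,0]).x.round(3))
E
python3 bl.py
```

```text
tool in gate [  1.5 112.1 138. ] [ 0.5 -0.3  0.5] 8.3
scene 0.69 264 121 disc [311.5 186. ] 5.4 box 306 317 181 194 fit s,f [-0.329 -0.002]
top 0.63 148 114 disc [280.6 263.6] 4.4 box 277 289 254 270 fit s,f [-0.253 -0.007]
```

The ball is level with the cross channel: the scene fit gives side -0.329 and fore -0.002. Next I'll go down on its left side and slide it across.

Request:
{"fn": "play_rows", "kwargs": {
  "plan": [
    {"linear":[-1.5,0,20],"roll":0},
    {"linear":[-1.5,0,50],"roll":0},
    {"linear":[-1.5,0,80],"roll":0},
    {"linear":[-1.5,0,97],"roll":0},
    {"linear":[-1.5,5,97],"roll":0},
    {"linear":[-1.5,10,97],"roll":0},
    {"linear":[-1.5,15,97],"roll":0},
    {"linear":[-1.5,20,97],"roll":0},
    {"linear":[-1.5,25,97],"roll":0},
    {"linear":[-1.5,30,97],"roll":0},
    {"linear":[-1.5,35,97],"roll":0}
  ]
}}

```text
clock: 9.88
position: [0.5488, 0.0606, 0.1413]
ee_rot: [0.999, -0.044, 0.0, -0.0]
ft_force: [0.5, 4.9, 4.4]
opening: 0.0002
finger_force: 2.0
```

```bash
python3 bl.py
```

```text
tool in gate [-0.2 77.1 41.3] [0.5 4.9 4.4] 9.875
scene 0.81 218 124 disc [309.  184.7] 5.6 box 304 314 179 193 fit s,f [-0.282  0.001]
```

Request:
{"fn": "play_rows", "kwargs": {
  "plan": [
    {"linear":[0,5,0],"roll":0},
    {"linear":[0,10,0],"roll":0},
    {"linear":[0,15,0],"roll":0},
    {"linear":[0,20,0],"roll":0},
    {"linear":[0,25,0],"roll":0},
    {"linear":[0,30,0],"roll":0},
    {"linear":[0,35,0],"roll":0},
    {"linear":[0,40,0],"roll":0},
    {"linear":[0,45,0],"roll":0},
    {"linear":[0,50,0],"roll":0},
    {"linear":[0,55,0],"roll":0}
  ]
}}

```text
clock: 11.45
position: [0.5437, 0.0055, 0.141]
ee_rot: [0.999, -0.044, -0.0, 0.0]
ft_force: [-0.0, 2.1, 2.5]
opening: -0.0001
finger_force: 1.1
```

```bash
python3 bl.py
```

```text
tool in gate [-0.5 21.7 41. ] [-0.   2.1  2.5] 11.45
scene 0.62 266 134 disc [290.5 178. ] 5.8 box 285 296 171 187 fit s,f [ 0.076 -0.014]
```

Request:
{"fn": "play_rows", "kwargs": {
  "plan": [
    {"linear":[0,5,0],"roll":0},
    {"linear":[0,10,0],"roll":0},
    {"linear":[0,15,0],"roll":0},
    {"linear":[0,20,0],"roll":0},
    {"linear":[0,25,0],"roll":0},
    {"linear":[0,30,0],"roll":0},
    {"linear":[0,34,0],"roll":0},
    {"linear":[0,37,0],"roll":0},
    {"linear":[0,39,0],"roll":0},
    {"linear":[0,39,0],"roll":0}
  ]
}}

```text
clock: 12.9
position: [0.5404, -0.0332, 0.1411]
ee_rot: [0.999, -0.044, 0.0, 0.0]
ft_force: [1.1, -0.8, -0.2]
opening: 0.0001
finger_force: 0.3
```

```bash
python3 bl.py
```

```text
tool in gate [ -0.4 -17.1  41.1] [ 1.1 -0.8 -0.2] 12.9
scene 0.69 230 112 disc [278. 178.] 5.6 box 273 283 173 186 fit s,f [0.31  0.007]
```

Request:
{"fn": "play_rows", "kwargs": {
  "plan": [
    {"linear":[0,1,0],"roll":0},
    {"linear":[0,2,0],"roll":0},
    {"linear":[0,3,0],"roll":0},
    {"linear":[0,3,0],"roll":0}
  ]
}}

```text
clock: 13.6
position: [0.54, -0.0358, 0.1408]
ee_rot: [0.999, -0.044, -0.0, -0.0]
ft_force: [0.8, 4.4, -1.8]
opening: 0.0001
finger_force: 2.1
```

Request:
{"fn": "play_rows", "kwargs": {
  "plan": [
    {"linear":[0,-10,0],"roll":0},
    {"linear":[0,-25,0],"roll":0},
    {"linear":[-5,-25,-40],"roll":0},
    {"linear":[-20,-20,-90],"roll":0},
    {"linear":[-45,0,-100],"roll":0},
    {"linear":[-52,25,-100],"roll":0},
    {"linear":[-52,31,-100],"roll":0},
    {"linear":[-52,31,-100],"roll":0}
  ]
}}

```text
clock: 14.6
position: [0.4859, -0.062, 0.2409]
ee_rot: [0.999, -0.044, 0.0, 0.0]
ft_force: [-0.2, 0.2, -0.1]
opening: -0.0001
finger_force: 0.0
```

```bash
python3 bl.py
```

```text
tool in gate [-52.2 -50.6 140.9] [-0.2  0.2 -0.1] 14.6
scene 0.7 291 107 disc [277.2 178. ] 5.4 box 272 282 173 186 fit s,f [0.328 0.003]
```

Request:
{"fn": "play_rows", "kwargs": {
  "plan": [
    {"linear":[0,2,30],"roll":0},
    {"linear":[0,2,70],"roll":0},
    {"linear":[0,2,100],"roll":0},
    {"linear":[0,2,106],"roll":0},
    {"linear":[8,2,106],"roll":0},
    {"linear":[16,2,106],"roll":0},
    {"linear":[21,2,106],"roll":0},
    {"linear":[26,2,106],"roll":0},
    {"linear":[31,2,106],"roll":0},
    {"linear":[36,2,106],"roll":0}
  ]
}}

```text
clock: 16.05
position: [0.5213, -0.0675, 0.1351]
ee_rot: [0.999, -0.044, -0.0, 0.0]
ft_force: [-3.8, -0.9, 3.2]
opening: 0.0
finger_force: 1.8
```

```bash
python3 bl.py
```

```text
tool in gate [-16.5 -52.9  35.1] [-3.8 -0.9  3.2] 16.05
scene 0.79 213 123 disc [275.5 179.5] 5.4 box 270 281 174 188 fit s,f [0.332 0.063]
```

Request:
{"fn": "play_rows", "kwargs": {
  "plan": [
    {"linear":[4,0,0],"roll":0},
    {"linear":[8,0,0],"roll":0},
    {"linear":[12,0,0],"roll":0},
    {"linear":[16,0,0],"roll":0},
    {"linear":[20,0,0],"roll":0},
    {"linear":[24,0,0],"roll":0},
    {"linear":[28,0,0],"roll":0},
    {"linear":[31,0,0],"roll":0}
  ]
}}

```text
clock: 17.25
position: [0.5523, -0.0702, 0.1349]
ee_rot: [0.999, -0.044, -0.0, 0.0]
ft_force: [-3.5, -0.2, -2.6]
opening: 0.0001
finger_force: 1.8
```

```bash
python3 bl.py
```

```text
tool in gate [ 14.7 -52.9  34.9] [-3.5 -0.2 -2.6] 17.25
scene 0.54 227 125 disc [270.6 186.2] 5.2 box 265 277 180 194 fit s,f [0.33 0.27]
```

Fore is 0.27, so about 8 mm remains. I'll push slowly to the stop.

Request:
{"fn": "play_rows", "kwargs": {
  "plan": [
    {"linear":[1.5,0,0],"roll":0},
    {"linear":[3,0,0],"roll":0},
    {"linear":[4.5,0,0],"roll":0},
    {"linear":[5.5,0,0],"roll":0},
    {"linear":[5.5,0,0],"roll":0}
  ]
}}

```text
clock: 18.08
position: [0.5571, -0.0705, 0.1347]
ee_rot: [0.999, -0.044, -0.001, -0.0]
ft_force: [-5.0, 0.9, -2.5]
opening: 0.0001
finger_force: 2.5
```

Request:
{"fn": "play_rows", "kwargs": {
  "plan": [
    {"linear":[1,0,0],"roll":0},
    {"linear":[2,0,0],"roll":0},
    {"linear":[2,0,0],"roll":0}
  ]
}}

```text
clock: 18.45
position: [0.558, -0.0705, 0.1344]
ee_rot: [0.999, -0.044, -0.002, -0.0]
ft_force: [-10.2, 1.2, -1.3]
opening: 0.0
finger_force: 5.0
```

```bash
python3 bl.py
```

```text
tool in gate [ 20.4 -52.8  34.4] [-10.2   1.2  -1.3] 18.45
scene 0.49 240 120 disc [269.5 188. ] 5.4 box 265 276 182 195 fit s,f [0.332 0.316]
```

The force has risen to 10 N, the position has stopped advancing and fore is 0.316, so the lever is home. Now I'll retreat.

Request:
{"fn": "play_rows", "kwargs": {
  "plan": [
    {"linear":[-5,0,0],"roll":0},
    {"linear":[-20,0,0],"roll":0},
    {"linear":[-30,0,-30],"roll":0},
    {"linear":[-30,0,-80],"roll":0},
    {"linear":[-30,0,-130],"roll":0},
    {"linear":[-30,40,-150],"roll":0},
    {"linear":[-30,90,-150],"roll":0},
    {"linear":[-30,140,-150],"roll":0},
    {"linear":[-30,190,-150],"roll":0},
    {"linear":[-30,230,-150],"roll":0},
    {"linear":[-30,240,-150],"roll":0},
    {"linear":[-30,240,-150],"roll":0}
  ]
}}

```text
clock: 20.15
position: [0.5083, -0.3072, 0.285]
ee_rot: [0.999, -0.044, 0.0, 0.0]
ft_force: [-0.3, 0.7, -1.3]
opening: -0.0003
finger_force: 0.0
```

```bash
python3 bl.py; python3 - <<'E'
from h import *
a=imaging.camera('scene');b=imaging.camera('top')
cv2.imwrite('pics/f.png',np.hstack([cv2.resize(a[150:300,170:400],(400,300)),cv2.resize(b[140:320,170:410],(400,300))]))
E
```

```text
tool in gate [  -8.5 -292.8  185. ] [-0.3  0.7 -1.3] 20.15
scene 0.75 257 105 disc [269.5 189. ] 5.0 box 264 275 183 195 fit s,f [0.321 0.341]
top 0.66 392 237 disc [327.5 242.5] 8.0 box 319 336 235 251 fit s,f [0.341 0.322]
```

View pics/f.png

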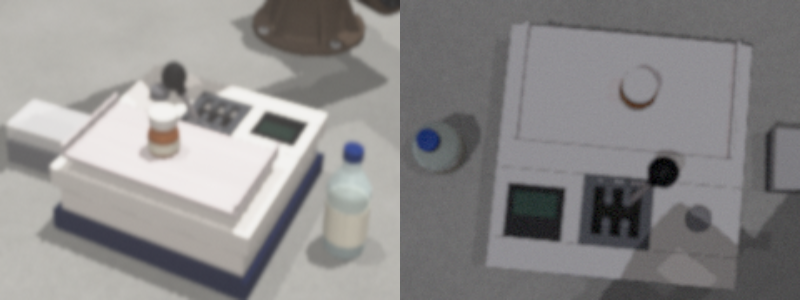

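The lever is in the third far slot: the ball is at top (327.5,242.5), which fits fore 0.322 and side 0.34. The bottle, jar and tip box look undisturbed, and the arm is clear.

```bash
python3 -c "
from workcell import robot
print(robot.hand_in())"
```

```text
the job is handed in; nothing more can be done
None
```

The lever is fully home in the third far slot, pushed there in the order asked with shut fingers; the bottle, tip box and jar looked undisturbed in the last picture, and the job was handed in at about 20 s with the arm clear.

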